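# Find the unlocked stock-check scanner, unsnap it and read the blue box

### The arm

A 6-joint arm with a two-finger parallel gripper is mounted at the origin on the work surface. World frame = base frame: x ahead of the robot, y to its left, z up, the work surface at z = 0. Lengths are in mm, angles in rad, forces in N, time in s.
With the tool pointing down it reaches from about 275 to 750 mm from the base axis. Payload 10.2 kg.
Tool frame: the origin (TCP) lies at the very end of the fingers, on their centre line; the grasp point (between the pads) lies 19 mm behind it; z points along the fingers, y is the direction in which the jaws open and shut (so a half turn about z gives the same grasp; the last joint's range is limited). The gripper opens to 85 mm and grips with 20 to 120 N. Pads are 22 mm wide; open, the fingers measure 114 mm over their backs; the gripper's body (76 mm by 85 mm) begins 54 mm behind the grasp point. The pads swing forward as they close: fully open they stand 13 mm farther back than shut.
Start: joints at [-1.509, 0.313, 1.498, -0, 1.331, -0.223], TCP at [147.494, -503.862, 231.294] pointing down, gripper open.
Joint ranges: [-2.94, 2.94], [-0.97, 2.17], [0.19, 2.56], [-1.23, 4.37], [0.02, 3.11], [-2.88, 2.88]. Speed limits (rad/s): [2.39, 2.39, 3.01, 3.14, 3.14, 3.14].

### API

Orientations are given as a unit quaternion [w, x, y, z].
In Python, from rig import * gives the robot as it stands. The module is installed in compiled form; this text tells all that it offers.
- The arm moves only by the shell command python3 -m crank 'ROWS' [FORCE]. ROWS is a JSON object of lists of equal length, an entry for each row: "dp": the shift along the world's x, y, z in cm, a list of three; "delta_rot": the turn, a rotation vector about the world's x, y, z in degrees, a list of three; "claw": the closure in counts, from 0 (fully open) to 255 (shut). A call has 1 to 10 rows; each row shifts and turns the commanded pose from where the row before left it; what a row does not reach is not made up. A row lasts 1/10 s, in which the tool goes at most 50 mm and 8.59 degrees, less where a joint would pass 70% of its speed; a pose out of reach is approached as far as the arm can. A call is refused whole if a number of a shift passes 5 or a number of a turn 8.59, either way. A call with a gripper value outside its range is refused whole. The fingers move at their own pace and stop on an object; FORCE is the grip in N (left out, the last holds). Time passes only in rows, so rows that do not move let the fingers close. It gives the time, the measured TCP pose, the force and the opening at its end, in the units of the state.
- sense(): the state, without advancing time (a new reading comes with each control period).
- capture(name): name is "scene" or "top"; returns (picture, depth): 480x640x3 uint8, red, green, blue; 480x640 float32, mm along the optical axis (not along the pixel's ray), 0 where there is no reading.
- camera_model(name): a dict with "fx", "fy", "cx", "cy" (pixels), "cam_to_world" (4x4, takes a point from camera to world coordinates). Camera axes: x right, y up, looking along -z (the intrinsics and any distortion apply to the point x, -y, -z); pixel columns grow to the right and rows downward; lengths in mm; the calibration is good to about 2 mm. A picture is of the moment at which its call begins. camera_model takes no time and is no camera call.
- finish_job(): hands the job in, once; it reports no verdict.
Trained networks look in the newest picture that a camera, given by its name, has taken for a name from the list of things; names that differ only in an ending like _2 or _b are one class to them, and where a whole thing is asked for, a point or a joint stands for the part that bears it (a point fixed in the world has none). Each returns a list of dicts, best first, with "p" (0 to 1); they miss things now and then, are a little off and sometimes report something else, mostly with a low value. They report only what shows in the picture. A call takes as long as a camera call. They do not tell look-alikes from the thing itself.
- boxes_of(camera, target): "centre" ([column, row] in pixels, amid what is visible of it).
- masks_of(camera, target): "region" (480x640 bool, what is visible of it) and "centre" ([column, row] in pixels, amid what is visible of it).
- pinpoint(camera, target): "centre" ([column, row] in pixels: a listed point, or the origin of a listed thing).
The state is a dict: "time_s": time; "joints": joint angles; "dq": joint speeds; "tau": joint torques, N m; "eef_pos": TCP position; "ee_rot": TCP orientation; "force": force on the tool from outside, world axes, zero at the start; "wrist_torque": the same for the moment, N m; "grip_width": opening from 0.0 (shut) to 1.0 (fully open).
Only numpy, scipy, OpenCV 4.12 (cv2) and the standard library are available. Lean on these libraries where they do the work, as an engineer would, in place of code of your own. Each camera call takes 0.05 s, during which the arm holds its last target.

### The job

Of the two yellow scanners in the sloping charging dock one is locked in and the other only snapped in, and nothing shows which: find out with a gentle tug, never force the locked one, and draw the other straight out along its slope. Hold it level and still for two seconds with the window under its nose about 7 cm above the middle of the barcode label on the blue-lidded box, its wide nose lying along the row of bars. Then lay it down gently, flat and window down, in the middle of the grey mat, leaving the other scanner in its bay and the boxes, the jar and the loupe where they stand.

Things in the scene. Friction and masses are not known exactly. Their poses are not given: they have to be found in the camera images.
- scanner_left: Yellow bar-shaped handheld scanner in the dock's left (+y) bay, 160 mm long, 0.15 to 0.3 kg. Origin: middle of its flat underside; x along it to the nose, y across, z out of its back. Handle x = -60 to +40 mm, 36 mm wide (y), 32 mm tall: grip it across y near x = 0, with the fingertips 4 mm or more above the underside. Black nose x = +40 to +80 mm, 56 mm wide, 36 mm tall.
- scanner_right: The same scanner in the dock's right (-y) bay, 105 mm from the other. Both start docked, sloping 20 degrees, nose up; the snapped-in one comes out along its own +x, at 10 to 20 N, and slides freely after some 10 mm; the locked one stops hard after 2 mm.
- window_left (a point): Centre of the left scanner's red reading window, flush in the underside of the nose (scanner x = +60, y = 0, z = 0 mm). It looks along the scanner's -z; its reading line runs along the scanner's y.
- window_right (a point): The same point of the right scanner.
- dock: Charging dock, fixed: grey base 190 x 190 x 12 mm, origin under its centre, z up. Two black sleeves (51 mm wide outside, tops 7 mm above the scanners' backs, 1.5 mm play inside) rise at 20 degrees towards the dock's +x, each around the rear 45 mm of a scanner; a rail 22 mm wide goes on under each handle to scanner x = +25 mm.
- seat_left (a point): Bottom of the left sleeve: the middle of the lower edge of the left scanner's tail end sits here when docked, 80 mm behind its origin. Two spring balls in the sleeve snap into grooves in the sides of the tail; after 45 mm of travel the tail is out of the sleeve.
- seat_right (a point): The same point of the right sleeve.
- mat: Grey felt mat, fixed, 200 (x) x 150 (y) x 4 mm, with two thin white lines; origin under its centre.
- blue_box: Cardboard print box with a blue lid, 140 (x) x 110 (y) x 75 mm, loose; origin under its centre.
- blue_box_label (a point): Middle of the white barcode label on the blue lid, 76 mm above the table; label 44 mm along x and 80 mm along y; the bars lie in a row along y. Axes are those of the box.
- red_box: The same box with a red lid and its own label, 140 x 110 x 75 mm, loose, origin under its centre; leave it alone.
- jar: Amber glass jar with a dark lid, 60 mm across, 85 mm tall, loose, origin under its centre; leave it alone.
- loupe: Black magnifying loupe, 44 mm across, 45 mm tall, loose, origin under its centre; leave it alone.
Mind the look-alikes: they are no part of the job. What is shaped like the scanner_left but turquoise is not meant. What is shaped like the scanner_right but white is not meant.

How it is judged:
By the outcome, as a careful person would: the job done as asked, in the order asked, and still so for the second after the job is handed in, with the robot touching nothing.
It also fails if it takes over 72 s, if anything falls off the work surface, if the arm or the gripper's body presses on something with over 40 N, if the wrist force passes 120 N, or if a joint passes its speed limit or range.

## Working session

There is one attempt and no reset: what is moved stays moved. The work goes in short steps, Python scripts to look and compute and a shell command to move; the robot and the scene stay as the last step left them, time stands still between calls to the robot, and variables do not carry over. Pictures are saved under pics/ and viewed, and the job is handed in when it is done.

```bash
mkdir -p pics; ls; python3 - <<'E'
from rig import *
import cv2
s=sense();print(s)
for n in("scene","top"):
    p,d=capture(n);cv2.imwrite(f"pics/{n}0.png",p[:,:,::-1]);print(n,camera_model(n))
E
```

```text
pics
{'time_s': 0.0, 'joints': array([-1.50937683e+00,  3.13455991e-01,  1.49844228e+00,  1.72820564e-05,
        1.33099587e+00, -2.23398483e-01]), 'dq': array([ 0.00222504, -0.00063261, -0.00060287,  0.0011648 ,  0.00088704,
        0.00031185]), 'tau': array([-5.82662706e-04, -4.12268221e+01, -2.59742314e+01, -1.95150064e-04,
        4.13086731e-03, -2.55658210e-05]), 'eef_pos': array([ 147.49309496, -503.58835035,  230.73005595]), 'ee_rot': array([-6.47928236e-04,  9.89877048e-01,  1.41926059e-01,  6.10104472e-05]), 'force': array([-0.65049366,  0.22370358,  0.03253356]), 'wrist_torque': array([-0.02931797, -0.03733582, -0.01759331]), 'grip_width': 0.9978693470440194}
scene {'fx': 550.0821096341864, 'fy': 550.0821096341864, 'cx': 314.2859520275782, 'cy': 234.04669186335514, 'cam_to_world': array([[ 8.20014585e-01, -2.93145687e-01,  4.91570633e-01,
         1.12708556e+03],
       [ 5.72303546e-01,  4.09934495e-01, -7.10226979e-01,
        -8.35541527e+02],
       [ 6.68821645e-03,  8.63724097e-01,  5.03920581e-01,
         6.90935323e+02],
       [ 0.00000000e+00,  0.00000000e+00,  0.00000000e+00,
         1.00000000e+00]])}
top {'fx': 576.1441494261719, 'fy': 576.1441494261719, 'cx': 324.7823830618144, 'cy': 243.80969817983987, 'cam_to_world': array([[-1.88256682e-02,  9.87065556e-01, -1.59207982e-01,
         2.97913977e+02],
       [-9.99708895e-01, -2.09867041e-02, -1.19030764e-02,
        -2.49086169e+01],
       [-1.50903676e-02,  1.58937553e-01,  9.87173306e-01,
         1.44682122e+03],
       [ 0.00000000e+00,  0.00000000e+00,  0.00000000e+00,
         1.00000000e+00]])}
```

View pics/scene0.png

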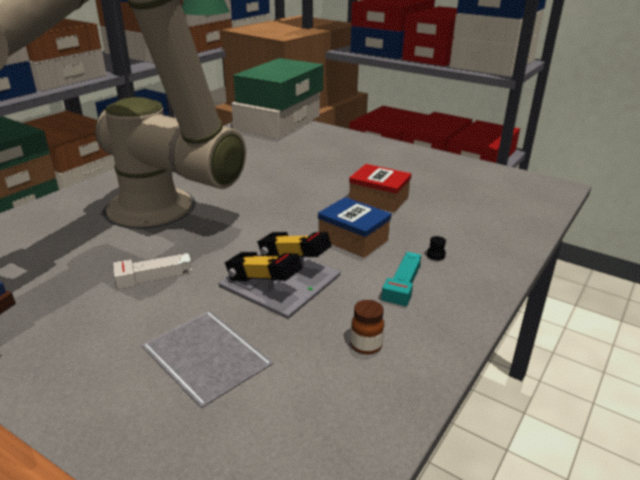

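View pics/top0.png

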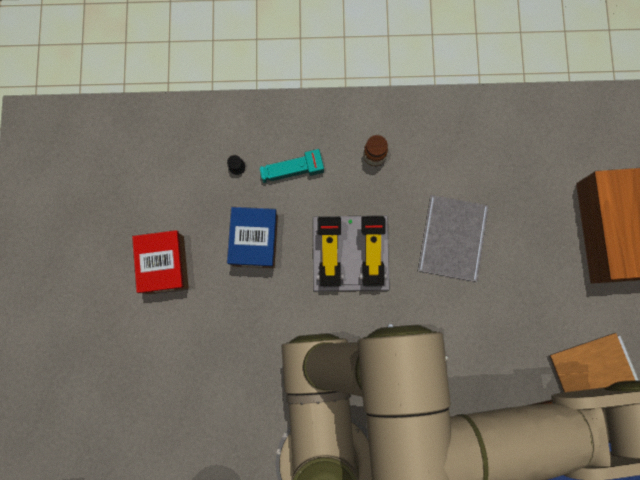

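Candidates in the top view are the yellow scanner in the left bay at about (330,250) and in the right bay at (373,250). The turquoise look-alike at (292,167) and the white one (scene view, (152,270)) are not meant. Blue box at (252,237), mat at (454,238), red box at (158,262).

```bash
cat > h.py <<'E'
from rig import *
import numpy as np, cv2
def proj(n,P):
    m=camera_model(n);T=np.linalg.inv(m["cam_to_world"]);P=np.atleast_2d(P)
    c=P@T[:3,:3].T+T[:3,3]
    return np.c_[m["fx"]*c[:,0]/-c[:,2]+m["cx"],m["fy"]*-c[:,1]/-c[:,2]+m["cy"]]
def ray(n,uv):
    m=camera_model(n);u,v=uv
    d=np.array([(u-m["cx"])/m["fx"],-(v-m["cy"])/m["fy"],-1]);T=m["cam_to_world"]
    return T[:3,3],T[:3,:3]@d
def atz(n,uv,z):
    o,d=ray(n,uv);return o+d*(z-o[2])/d[2]
def cloud(n,d):
    m=camera_model(n);v,u=np.mgrid[:480,:640]
    c=np.stack([(u-m["cx"])/m["fx"]*d,-(v-m["cy"])/m["fy"]*d,-d],-1);T=m["cam_to_world"]
    return c@T[:3,:3].T+T[:3,3]
E
python3 - <<'E'
from h import *
np.set_printoptions(precision=1,suppress=True)
p,d=capture("top");X=cloud("top",d)
np.savez("top0.npz",p=p,d=d,X=X)
cv2.imwrite("pics/crop0.png",cv2.resize(p[190:310,210:510,::-1],None,fx=2.6,fy=2.6,interpolation=cv2.INTER_CUBIC))
for t in["dock","seat_left","seat_right","window_left","window_right","scanner_left","scanner_right","mat","blue_box","blue_box_label"]:
    print(t,[(np.round(r["centre"],1),round(r["p"],2)) for r in pinpoint("top",t)][:4])
E
```

```text
dock [(array([347.9, 251.6]), 0.59)]
seat_left [(array([450.9, 241.7]), 0.19)]
seat_right [(array([372.3, 281.4]), 0.62), (array([330.5, 280.8]), 0.21)]
window_left [(array([316.1, 164.5]), 0.76), (array([329. , 221.3]), 0.61)]
window_right [(array([370. , 222.1]), 0.87)]
scanner_left [(array([331.3, 249.1]), 0.96), (array([293.4, 169.5]), 0.75)]
scanner_right [(array([367.6, 248.5]), 0.65)]
mat [(array([452.7, 240.7]), 0.69)]
blue_box [(array([255.2, 243.9]), 0.87)]
blue_box_label [(array([251.4, 233.5]), 0.81)]
```

View pics/crop0.png

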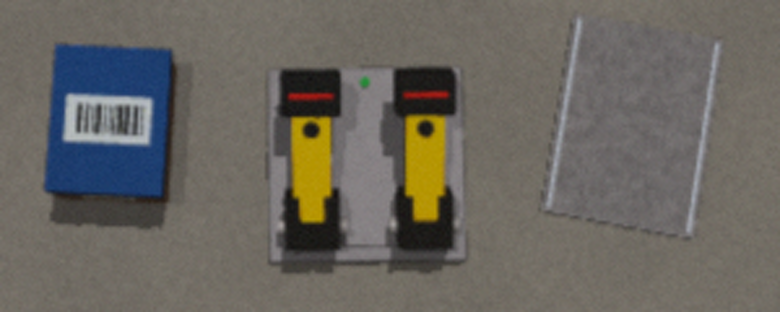

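The crop shows the two yellow scanners, noses up (+x), in the dock at image (330,250) and (373,250). The blue box is left of them and the mat right, turned a few degrees. Now I'll measure them metrically.

```bash
python3 - <<'E'
from h import *
np.set_printoptions(precision=1,suppress=True)
z=np.load("top0.npz");p,X,d=z["p"],z["X"],z["d"]
hsv=cv2.cvtColor(p,cv2.COLOR_RGB2HSV)
def rect(m,name):
    n,l,st,_=cv2.connectedComponentsWithStats(m.astype(np.uint8))
    for i in range(1,n):
        if st[i,4]>60:
            q=X[l==i]; q=q[q[:,2]>-20]; zz=np.median(q[:,2])
            r=cv2.minAreaRect(q[:,:2].astype(np.float32)); print(name,st[i,4],"medz",zz,"rect",r,"med",np.median(q,0))
roi=np.zeros((480,640),bool);roi[190:300,210:500]=1
H,S,V=hsv[...,0],hsv[...,1],hsv[...,2]
yel=roi&(H>18)&(H<32)&(S>150)&(V>80)
n,l,st,_=cv2.connectedComponentsWithStats(yel.astype(np.uint8))
for i in range(1,n):
    if st[i,4]<60: continue
    q=X[l==i]; q=q[q[:,2]>20]
    A=np.c_[q[:,:2],np.ones(len(q))];c=np.linalg.lstsq(A,q[:,2],rcond=None)[0]
    r=q[:,2]-A@c
    # axis: row-wise mid
    v,u=np.where(l==i); rows=[(np.mean(X[vv,u[v==vv],0]),(X[vv,u[v==vv].min(),1]+X[vv,u[v==vv].max(),1])/2, np.ptp(X[vv,u[v==vv],1])) for vv in np.unique(v)]
    rows=np.array(rows)
    f=np.polyfit(rows[2:-2,0],rows[2:-2,1],1)
    print("yel",st[i],"plane",np.round(c,3),"rms",r.std(),"slope",np.degrees(np.arctan(np.hypot(*c[:2]))),"axis yaw",np.degrees(np.arctan(f[0])),"xrange",rows[:,0].min(),rows[:,0].max(),"y at x=430",np.polyval(f,430),"w",np.median(rows[:,2]))
blue=roi&(H>100)&(H<125)&(S>130)&(X[...,2]>60)
rect(cv2.morphologyEx(blue.astype(np.uint8),cv2.MORPH_CLOSE,np.ones((25,25)))>0,"blue")
lab=np.zeros_like(roi);lab[222:252,228:275]=1
rect(cv2.morphologyEx((lab&(S<60)).astype(np.uint8),cv2.MORPH_CLOSE,np.ones((5,5)))>0,"label")
red=roi&((H<8)|(H>172))&(S>150)&(V>100);rect(red,"redline")
# table & dock heights
print("table z",np.median(X[300:320,200:280,2]),"mat z",np.median(X[225:250,440:465,2]),"dock z",np.median(X[230:280,348:354,2]))
g=roi.copy(); g[:,:410]=0
E
python3 - <<'E'
import numpy as np,cv2
p=np.load("top0.npz")["p"]
cv2.imwrite("pics/crop1.png",cv2.resize(p[185:295,405:505,::-1],None,fx=5,fy=5,interpolation=cv2.INTER_CUBIC))
cv2.imwrite("pics/crop2.png",cv2.resize(p[205:305,300:400,::-1],None,fx=6,fy=6,interpolation=cv2.INTER_CUBIC))
E
```

```text
yel [322 235  16  41 542] plane [ -0.9  -0.3 536.3] rms 79.5701890049319 slope 44.20785880493281 axis yaw -0.5446746492798236 xrange 445.3256855635078 537.3083308904338 y at x=430 -17.870338356774543 w 33.52906085204202
yel [366 234  15  41 543] plane [  -1.3    5.4 1375.4] rms 88.0448380880881 slope 79.75887550050406 axis yaw 0.07063400490711765 xrange 436.8531126468537 537.432656733091 y at x=430 -120.68801248950754 w 33.56272254814617
blue 2533 medz 75.70370985743693 rect ((442.5965881347656, 124.12696838378906), (385.3808288574219, 155.11376953125), 23.924549102783203) med [540.7 167.9  75.7]
label 590 medz 76.3979361056804 rect ((450.09844970703125, 74.35154724121094), (354.6347961425781, 79.27716064453125), 45.71489715576172) med [542.6 169.8  76.4]
table z 0.7703878641700612 mat z 4.790128325015303 dock z 15.221524016954731
```

View pics/crop1.png

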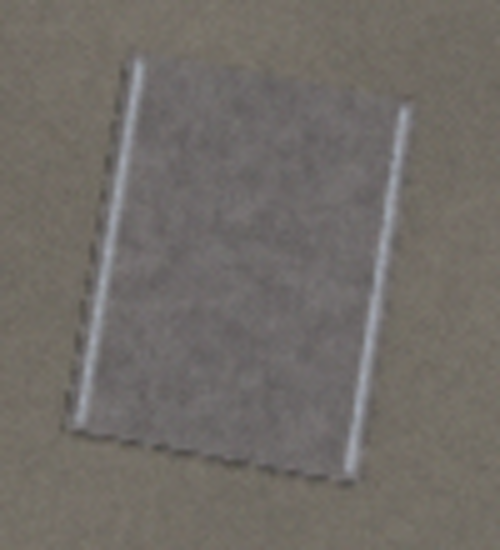

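View pics/crop2.png

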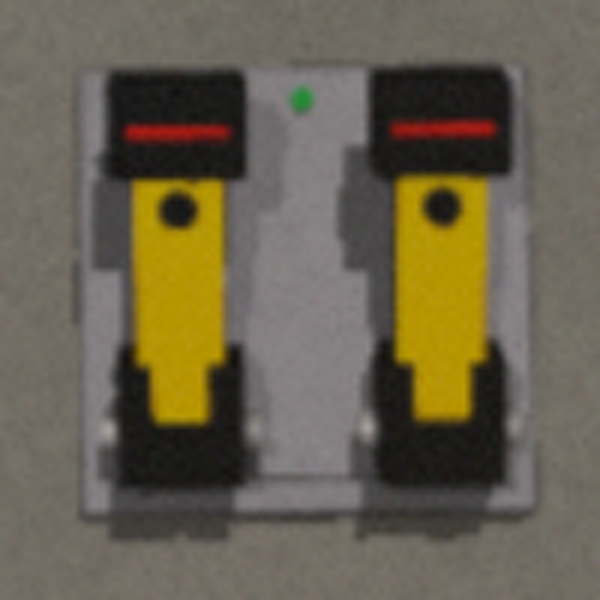

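```bash
python3 - <<'E'
from h import *
np.set_printoptions(precision=1,suppress=True)
z=np.load("top0.npz");p,X,d=z["p"],z["X"],z["d"]
hsv=cv2.cvtColor(p,cv2.COLOR_RGB2HSV);H,S,V=[hsv[...,i].astype(int) for i in range(3)]
o=camera_model("top")["cam_to_world"]
v,u=np.mgrid[:480,:640]
def plane(q):
    k=np.ones(len(q),bool)
    for _ in range(12):
        A=np.c_[q[:,:2],np.ones(len(q))];c=np.linalg.lstsq(A[k],q[k,2],rcond=None)[0];r=q[:,2]-A@c
        k=abs(r)<max(2.5*np.median(abs(r[k]))*1.48,1.5)
    return c,k.sum(),r[k].std()
for nm,u0,u1 in(("L",318,345),("R",362,390)):
    m=(u>=u0)&(u<u1)&(v>230)&(v<278)&(H>18)&(H<32)&(S>150)&(V>80)
    me=cv2.erode(m.astype(np.uint8),np.ones((3,3)))>0
    q=X[me&(d>0)];q=q[(q[:,2]>20)&(q[:,2]<150)]
    c,n,s=plane(q)
    # boundary subpixel mids: rays intersect plane
    pts=[]
    for vv in range(236,264):
        uu=np.where(m[vv])[0]
        if len(uu)<10: continue
        P=[]
        for ue in(uu.min()-.5,uu.max()+.5):
            a,dr=ray("top",(ue,vv)); t=(c[2]+c[0]*a[0]+c[1]*a[1]-a[2])/(dr[2]-c[0]*dr[0]-c[1]*dr[1]); P.append(a+t*dr)
        pts.append(np.r_[(P[0]+P[1])/2,np.linalg.norm(P[0]-P[1])])
    pts=np.array(pts);f=np.polyfit(pts[:,0],pts[:,1],1)
    print(nm,np.round(c,4),n,s,"slope",np.degrees(np.arctan(c[0])),"roll",np.degrees(np.arctan(c[1])),"yaw",np.degrees(np.arctan(f[0])),"width",np.median(pts[:,3]),"x",pts[:,0].min(),pts[:,0].max())
    for x in(450,500): y=np.polyval(f,x);print("  top at",x,y,c@[x,y,1])
    # nose top: black nose points
    mr=(u>=u0-4)&(u<u1+4)&(v>212)&(v<240)&((H<8)|(H>172))&(S>150)&(V>90)
    if mr.any():
        a=atz("top",(u[mr].mean(),v[mr].mean()),0);print("  red px",u[mr].mean(),v[mr].mean(),"depth pts",np.median(X[mr&(d>0)],0))
        P=[]
        a,dr=ray("top",(u[mr].mean(),v[mr].mean()));t=(c[2]+c[0]*a[0]+c[1]*a[1]-a[2])/(dr[2]-c[0]*dr[0]-c[1]*dr[1]);print("  at plane",a+t*dr)
    print("  handle front px",np.where(m[:, (u0+u1)//2-6:(u0+u1)//2-3].any(1))[0].min())
# blue lid
m=(u>215)&(u<290)&(v>195)&(v<275)&(H>100)&(H<128)&(S>120)
m&=(X[...,2]>68)&(X[...,2]<84)
q=X[m];r=cv2.minAreaRect(q[:,:2].astype(np.float32));print("lid",r)
m=(u>231)&(u<272)&(v>223)&(v<249)&(S<60)&(V>120)&(X[...,2]>68)&(X[...,2]<84)
print("label",cv2.minAreaRect(X[m][:,:2].astype(np.float32)))
# mat from corners, z=4
C=[np.array(c)/5+[405,185] for c in((130,55),(410,100),(352,480),(70,430))]
M=np.array([atz("top",c,4) for c in C]);print("mat",M,M.mean(0),[np.linalg.norm(M[i]-M[(i+1)%4]) for i in range(4)],"yaw",np.degrees(np.arctan2(M[0,1]-M[3,1],M[0,0]-M[3,0])),np.degrees(np.arctan2(M[1,1]-M[2,1],M[1,0]-M[2,0])))
# dock corners crop2 z=12
C=[np.array(c)/6+[300,205] for c in((83,68),(525,65),(537,515),(82,515))]
M=np.array([atz("top",c,12) for c in C]);print("dock",M,M.mean(0),[np.linalg.norm(M[i]-M[(i+1)%4]) for i in range(4)],"yaw",np.degrees(np.arctan2(M[0,1]-M[3,1],M[0,0]-M[3,0])),np.degrees(np.arctan2(M[1,1]-M[2,1],M[1,0]-M[2,0])))
print(atz("top",(376,145),85),atz("top",(235,163),45))
E
```

```text
L [   0.4    0.  -104.4] 391 2.8309436245340085 slope 20.22722165562436 roll 0.08546328541750928 yaw -1.122952029737465 width 35.98753320731704 x 472.95353972882975 534.9593805325518
  top at 450 -17.40773062259067 61.38473963773714
  top at 500 -18.387816632015 79.80667162806915
  red px 329.0 226.5 depth pts [555.8 -19.5 105.4]
  at plane [556.5 -19.5 100.6]
  handle front px 235
R [   0.4    0.  -106. ] 403 2.9258242849808775 slope 20.463115531070663 roll 0.30678689190491354 yaw -0.3982036106416559 width 35.92508425612184 x 470.8783381979898 532.7954765384525
  top at 450 -123.28784500102857 61.29309661153229
  top at 500 -123.63534880104088 79.9487914104549
  red px 374.1818181818182 226.13636363636363 depth pts [ 554.3 -127.3  104.8]
  at plane [ 555.1 -126.8  100.5]
  handle front px 234
lid ((542.6692504882812, 169.5865478515625), (109.21949005126953, 139.3807830810547), 86.07135009765625)
label ((542.79248046875, 170.21482849121094), (80.50743865966797, 45.79204559326172), 86.328857421875)
mat [[ 649.  -282.1    4. ]
 [ 622.2 -423.6    4. ]
 [ 428.4 -382.4    4. ]
 [ 456.4 -242.8    4. ]] [ 539.  -332.7    4. ] [np.float64(143.9517242887581), np.float64(198.08399178993466), np.float64(142.34217366693724), np.float64(196.50581858740165)] yaw -11.547913493918527 -12.009440239313436
dock [[ 600.7   18.9   12. ]
 [ 597.8 -168.1   12. ]
 [ 407.5 -166.2   12. ]
 [ 411.3   22.3   12. ]] [504.3 -73.3  12. ] [np.float64(187.06636156385701), np.float64(190.33738609324362), np.float64(188.58380092911514), np.float64(189.405290627309)] yaw -1.0312970342273928 -0.574383696780291
[ 760.9 -139.    85. ] [735.7 215.   45. ]
```

```bash
cat >> h.py <<'E'
from scipy.spatial.transform import Rotation as Ro
def cur():
    s=sense();q=np.array(s["ee_rot"]);return s,np.array(s["eef_pos"]),Ro.from_quat([q[1],q[2],q[3],q[0]])
def Rs(yaw,pitch):  # scanner frame: nose along yaw, nose up by pitch (deg)
    return Ro.from_euler("ZY",[yaw,-pitch],degrees=True)
FLIP=Ro.from_quat([1,0,0,0])  # tool = scanner * flip
def togo(p,yaw,pitch):
    s,e,R=cur();T=Rs(yaw,pitch)*FLIP
    print("t",round(s["time_s"],2),"pos",np.round(e,1),"dp_cm",np.round((np.array(p)-e)/10,3),"rot_deg",np.round((T*R.inv()).as_rotvec(degrees=True),2),"F",np.round(s["force"],1),"Mt",np.round(s["wrist_torque"],2),"grip",round(s["grip_width"],3),"q",np.round(s["joints"],2))
E
python3 -m crank '{"dp":[[2.4,3.5,0],[2.4,3.5,0],[2.4,3.5,0],[2.4,3.5,0],[2.4,3.5,0],[2.4,3.5,0],[2.4,3.5,0],[2.4,3.5,0],[2.4,3.5,0],[2.4,3.5,0]],"delta_rot":[[0,0,-1.7],[0,0,-1.7],[0,0,-1.7],[0,0,-1.7],[0,0,-1.7],[0,0,-1.7],[0,0,-1.7],[0,0,-1.7],[0,0,-1.7],[0,0,-1.7]],"claw":[0,0,0,0,0,0,0,0,0,0]}' 70
python3 -c "
from h import *
togo([478,-18.5,148.8],-.75,20)"
```

```text
time_s: 1.65
eef_pos: [388.2, -152.3, 231.5]
ee_rot: [0.0, 1.0, -0.007, 0.0]
force: [0.8, -0.3, -0.2]
grip_width: 1.003
t 1.65 pos [ 388.2 -152.3  231.5] dp_cm [ 8.977 13.379 -8.274] rot_deg [ -0.24 -19.97   0.02] F [ 0.8 -0.3 -0.2] Mt [ 0.01 -0.07  0.01] grip 1.003 q [-0.66  0.07  1.79  0.    1.28  0.93]
```

```bash
python3 -m crank '{"dp":[[1.5,3,0],[1.5,3,0],[1.5,3,0],[1.5,2.5,-1],[1.5,1.5,-2],[1.4,0.4,-2.5],[0,0,-2.8],[0,0,0],[0,0,0]],"delta_rot":[[0,-4,0],[0,-4,0],[0,-4,0],[0,-4,0],[0,-4,0],[0,0,0],[0,0,0],[0,0,0],[0,0,0]],"claw":[0,0,0,0,0,0,0,0,0]}'
python3 - <<'E'
from h import *
togo([478,-18.5,148.8],-.75,20)
p,d=capture("scene");cv2.imwrite("pics/s1.png",p[:,:,::-1])
cv2.imwrite("pics/s1c.png",cv2.resize(p[180:320,200:360,::-1],None,fx=4,fy=4,interpolation=cv2.INTER_CUBIC))
# check predicted scanner geometry in scene picture
p=p.copy()
for y in(-18.5,-123.7):
    o=np.array([512,y,49.4]);R=Rs(-.75,20)
    pts=o+R.apply([[80,28,36],[80,-28,36],[40,-28,36],[40,28,36],[40,18,32],[40,-18,32],[-35,-18,32],[-35,18,32]])
    print(np.round(proj("top",pts),1).tolist())
    for a in proj("scene",pts): cv2.circle(p,tuple(int(round(t*1)) for t in a),1,(0,255,0),-1)
cv2.imwrite("pics/s1d.png",cv2.resize(p[180:320,200:360,::-1],None,fx=4,fy=4,interpolation=cv2.INTER_NEAREST))
E
```

```text
time_s: 2.55
eef_pos: [476.7, -20.0, 149.0]
ee_rot: [-0.001, 0.985, -0.006, 0.174]
force: [-0.1, 0.3, 0.1]
grip_width: 1.002
t 2.55 pos [476.7 -20.  149. ] dp_cm [ 0.134  0.148 -0.016] rot_deg [-0.23  0.   -0.1 ] F [-0.1  0.3  0.1] Mt [0.01 0.17 0.  ] grip 1.002 q [-0.35  0.13  2.01  0.19  0.68  1.1 ]
[[316.9, 218.2], [340.6, 218.0], [340.7, 234.6], [317.1, 234.8], [321.4, 234.5], [336.5, 234.4], [336.7, 265.0], [321.7, 265.2]]
[[361.4, 217.2], [385.1, 217.0], [384.9, 233.7], [361.4, 233.9], [365.5, 233.6], [380.6, 233.5], [380.3, 264.1], [365.4, 264.3]]
```

View pics/s1d.png

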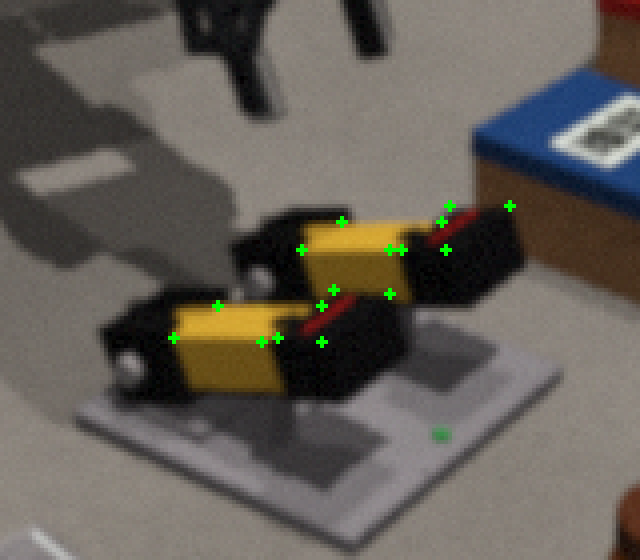

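The green predicted corners of both scanners lie on the picture's edges: the left handle crease at crop (302..402, 250), the right at (174..278, 338). So the poses are good, and I descend on the left one.

```bash
python3 -m crank '{"dp":[[0.13,0.13,0],[0.68,0,-1.88],[0.68,0,-1.88],[0.68,0,-1.88],[0.51,0,-1.41],[0,0,0]],"delta_rot":[[-0.2,0,0],[0,0,0],[0,0,0],[0,0,0],[0,0,0],[0,0,0]],"claw":[0,0,0,0,0,0]}'
python3 - <<'E'
from h import *
togo([512.2,-18.8,54.8],-.75,20)
for n,b in(("scene",(190,310,220,350)),("top",(200,300,290,420))):
    p,d=capture(n);cv2.imwrite(f"pics/{n}2.png",cv2.resize(p[b[0]:b[1],b[2]:b[3],::-1],None,fx=5,fy=5,interpolation=cv2.INTER_CUBIC))
E
```

```text
time_s: 3.2
eef_pos: [503.4, -18.5, 77.3]
ee_rot: [0.001, 0.985, -0.006, 0.173]
force: [0.3, -0.1, 0.5]
grip_width: 0.999
t 3.2 pos [503.4 -18.5  77.3] dp_cm [ 0.883 -0.026 -2.248] rot_deg [-0.06 -0.06 -0.1 ] F [ 0.3 -0.1  0.5] Mt [-0.02  0.1  -0.06] grip 0.999 q [-0.33  0.32  2.01  0.23  0.49  1.07]
```

View pics/scene2.png

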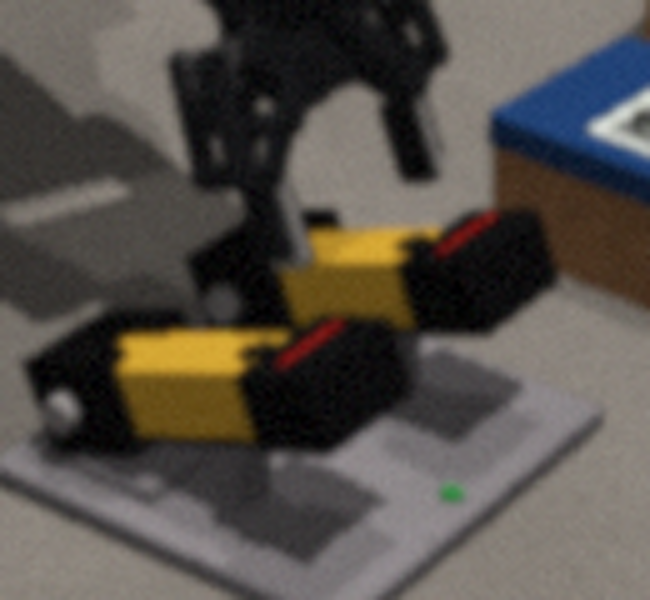

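The fingers straddle the left handle, with the near tip at crop (300,262), clear of sleeve and nose. Going down the rest.

```bash
python3 -m crank '{"dp":[[0.44,0,-1.12],[0.44,0,-1.12],[0,0,0],[0,0,0]],"delta_rot":[[0,0,0],[0,0,0],[0,0,0],[0,0,0]],"claw":[0,0,0,0]}'
python3 - <<'E'
from h import *
togo([512.2,-18.8,54.8],-.75,20)
for n,b in(("scene",(190,310,220,350)),):
    p,d=capture(n);cv2.imwrite(f"pics/{n}3.png",cv2.resize(p[b[0]:b[1],b[2]:b[3],::-1],None,fx=5,fy=5,interpolation=cv2.INTER_CUBIC))
E
```

```text
time_s: 3.7
eef_pos: [512.3, -18.7, 56.4]
ee_rot: [0.001, 0.985, -0.006, 0.174]
force: [-0.3, -0.8, 0.1]
grip_width: 1.001
t 3.7 pos [512.3 -18.7  56.4] dp_cm [-0.012 -0.015 -0.163] rot_deg [-0.02  0.07 -0.11] F [-0.3 -0.8  0.1] Mt [-0.01  0.18 -0.05] grip 1.001 q [-0.32  0.38  2.    0.25  0.44  1.06]
```

View pics/scene3.png

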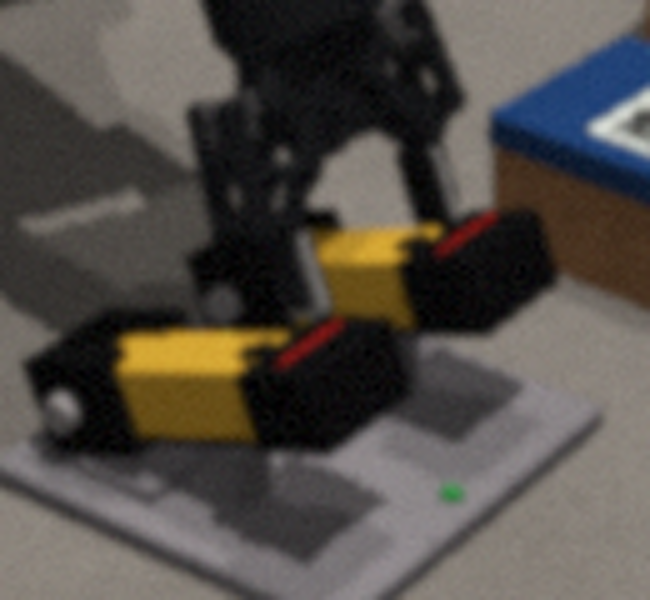

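```bash
python3 -m crank '{"dp":[[0,0,-0.1],[0,0,0],[0,0,0],[0,0,0],[0,0,0],[0,0,0],[0,0,0],[0,0,0]],"delta_rot":[[0,0,0],[0,0,0],[0,0,0],[0,0,0],[0,0,0],[0,0,0],[0,0,0],[0,0,0]],"claw":[80,120,160,200,255,255,255,255]}' 60
python3 - <<'E'
from h import *
togo([512.2,-18.8,54.8],-.75,20)
for n,b in(("scene",(190,310,220,350)),):
    p,d=capture(n);cv2.imwrite(f"pics/{n}4.png",cv2.resize(p[b[0]:b[1],b[2]:b[3],::-1],None,fx=5,fy=5,interpolation=cv2.INTER_CUBIC))
E
```

```text
time_s: 4.55
eef_pos: [512.1, -18.6, 54.8]
ee_rot: [0.001, 0.985, -0.005, 0.174]
force: [-4.2, 0.0, 6.7]
grip_width: 0.41
t 4.55 pos [512.1 -18.6  54.8] dp_cm [ 0.013 -0.018 -0.003] rot_deg [-0.02  0.02 -0.12] F [-4.2  0.   6.7] Mt [-0.13  0.52 -0.01] grip 0.41 q [-0.32  0.38  2.    0.25  0.44  1.06]
```

View pics/scene4.png

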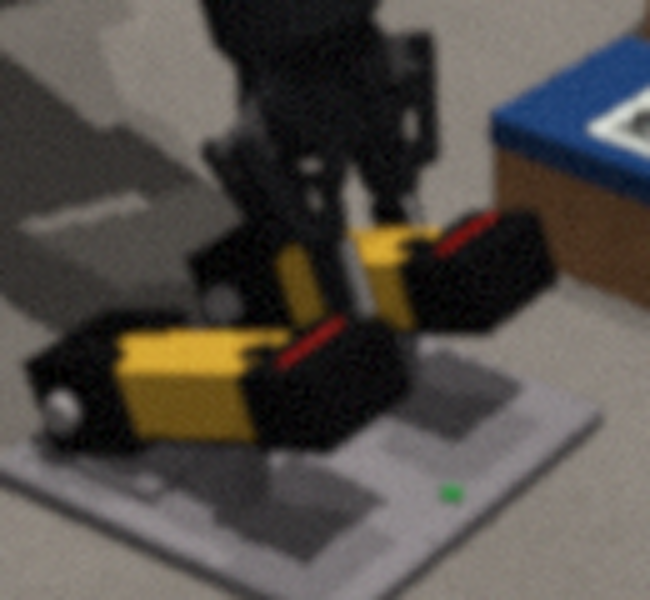

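Gripped: opening 0.41 is about 35 mm, and the near pad is at crop (350,270) mid-handle. Now the gentle tug in half-millimetre steps.

```bash
cat >> h.py <<'E'
XS=Rs(-.75,20).apply([1,0,0])
def tug(p0=(512.1,-18.6,54.8)):
    s,e,R=cur();f=np.array(s["force"]);print("t",round(s["time_s"],2),"along",round((e-np.array(p0))@XS,2),"Fx",round(-f@XS,1),"F",np.round(f,1),"grip",round(s["grip_width"],3))
E
python3 -m crank '{"dp":[[0.047,0,0.017],[0.047,0,0.017],[0,0,0]],"delta_rot":[[0,0,0],[0,0,0],[0,0,0]],"claw":[255,255,255]}' 60
python3 -c "
from h import *
tug()"
python3 -m crank '{"dp":[[0.047,0,0.017],[0,0,0]],"delta_rot":[[0,0,0],[0,0,0]],"claw":[255,255]}'
python3 -c "
from h import *
tug()"
```

```text
time_s: 4.9
eef_pos: [512.1, -18.6, 54.8]
ee_rot: [0.001, 0.985, -0.005, 0.173]
force: [-11.8, -3.1, 10.3]
grip_width: 0.412
t 4.9 along -0.03 Fx 7.6 F [-11.8  -3.1  10.3] grip 0.412
time_s: 5.1
eef_pos: [512.1, -18.6, 54.8]
ee_rot: [0.0, 0.985, -0.005, 0.172]
force: [-15.7, -4.5, 11.5]
grip_width: 0.41
t 5.1 along -0.05 Fx 10.8 F [-15.7  -4.5  11.5] grip 0.41
```

```bash
python3 -m crank '{"dp":[[-0.034,0.03,0.094],[0.047,0,0.017],[0,0,0]],"delta_rot":[[0,0,0],[0,0,0],[0,0,0]],"claw":[255,255,255]}'
python3 -c "
from h import *
tug()"
python3 -m crank '{"dp":[[0.047,0,0.017],[0,0,0]],"delta_rot":[[0,0,0],[0,0,0]],"claw":[255,255]}'
python3 -c "
from h import *
tug()"
```

```text
time_s: 5.4
eef_pos: [512.2, -18.0, 55.0]
ee_rot: [0.0, 0.985, -0.005, 0.172]
force: [-5.6, -3.4, -2.6]
grip_width: 0.41
t 5.4 along 0.2 Fx 6.1 F [-5.6 -3.4 -2.6] grip 0.41
time_s: 5.6
eef_pos: [512.3, -18.0, 55.0]
ee_rot: [0.0, 0.985, -0.005, 0.171]
force: [-8.7, -3.7, -1.6]
grip_width: 0.411
t 5.6 along 0.27 Fx 8.7 F [-8.7 -3.7 -1.6] grip 0.411
```

```bash
for i in 1 2; do :; done
python3 -m crank '{"dp":[[0.047,0,0.017],[0,0,0]],"delta_rot":[[0,0,0],[0,0,0]],"claw":[255,255]}' >/dev/null
python3 -c "
from h import *
tug()"
python3 -m crank '{"dp":[[0.047,0,0.017],[0,0,0]],"delta_rot":[[0,0,0],[0,0,0]],"claw":[255,255]}'>/dev/null
python3 -c "
from h import *
tug()"
```

```text
t 5.8 along 0.3 Fx 11.3 F [-12.6  -5.1   1.2] grip 0.408
t 6.0 along 0.28 Fx 14.0 F [-15.7  -5.7   1.8] grip 0.411
```

```bash

python3 -m crank '{"dp":[[0.047,0,0.017],[0,0,0]],"delta_rot":[[0,0,0],[0,0,0]],"claw":[255,255]}' >/dev/null
python3 -c "
from h import *
tug()"
python3 -m crank '{"dp":[[0.047,0,0.017],[0,0,0]],"delta_rot":[[0,0,0],[0,0,0]],"claw":[255,255]}'>/dev/null
python3 -c "
from h import *
tug()"
```

```text
t 6.2 along 0.47 Fx 16.1 F [-18.5  -6.    3.6] grip 0.407
t 6.4 along 0.44 Fx 17.7 F [-21.   -7.3   5.5] grip 0.412
```

```bash

python3 -m crank '{"dp":[[-0.034,-0.08,0.094],[0,0,0]],"delta_rot":[[0,0,0],[0,0,0]],"claw":[255,255]}' >/dev/null
python3 -c "
from h import *
tug()"
python3 -m crank '{"dp":[[0.047,0,0.017],[0,0,0]],"delta_rot":[[0,0,0],[0,0,0]],"claw":[255,255]}'>/dev/null
python3 -c "
from h import *
tug()"
```

```text
t 6.6 along 0.99 Fx 10.8 F [-9.4 -1.2 -5.9] grip 0.406
t 6.8 along 1.15 Fx 10.8 F [-9.7 -1.9 -5.1] grip 0.414
```

Relieving the side load lets it creep (1.15 mm). I continue in the same small steps.

```bash

for k in 1; do
python3 -m crank '{"dp":[[0.047,0,0.017],[0,0,0]],"delta_rot":[[0,0,0],[0,0,0]],"claw":[255,255]}' >/dev/null
python3 -c "
from h import *
tug()"
python3 -m crank '{"dp":[[0.047,0,0.017],[0,0,0]],"delta_rot":[[0,0,0],[0,0,0]],"claw":[255,255]}' >/dev/null
python3 -c "
from h import *
tug()"
python3 -m crank '{"dp":[[0.047,0,0.017],[0,0,0]],"delta_rot":[[0,0,0],[0,0,0]],"claw":[255,255]}'>/dev/null
python3 -c "
from h import *
tug()"; done
```

```text
t 7.0 along 1.67 Fx 11.6 F [-10.   -2.1  -6.7] grip 0.412
t 7.2 along 2.36 Fx 10.1 F [-8.8 -0.6 -5.4] grip 0.414
t 7.4 along 3.36 Fx 8.4 F [-7.1 -0.7 -5.2] grip 0.414
```

```bash

python3 -m crank '{"dp":[[0.094,0,0.034],[0.094,0,0.034],[0.094,0,0.034],[0,0,0]],"delta_rot":[[0,0,0],[0,0,0],[0,0,0],[0,0,0]],"claw":[255,255,255,255]}' >/dev/null
python3 -c "
from h import *
tug()"
python3 -m crank '{"dp":[[0.094,0,0.034],[0.094,0,0.034],[0.094,0,0.034],[0,0,0]],"delta_rot":[[0,0,0],[0,0,0],[0,0,0],[0,0,0]],"claw":[255,255,255,255]}' >/dev/null
python3 - <<'E'
from h import *
tug()
p,d=capture("top");cv2.imwrite("pics/top5.png",cv2.resize(p[180:300,290:420,::-1],None,fx=5,fy=5,interpolation=cv2.INTER_CUBIC))
p,d=capture("scene");b=(190,310,220,350);cv2.imwrite("pics/scene5.png",cv2.resize(p[b[0]:b[1],b[2]:b[3],::-1],None,fx=5,fy=5,interpolation=cv2.INTER_CUBIC))
E
```

```text
t 7.8 along 9.27 Fx 1.7 F [-0.3  0.6 -4. ] grip 0.411
t 8.2 along 13.79 Fx -5.3 F [ 5.8  2.6 -0.4] grip 0.409
```

View pics/scene5.png

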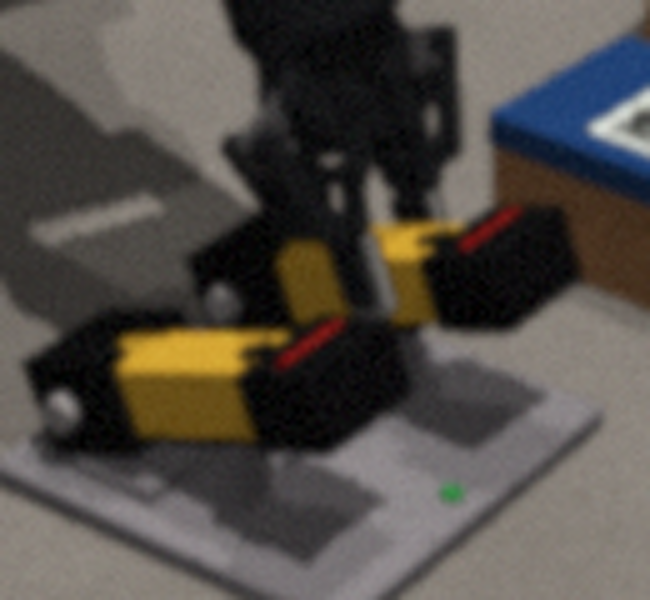

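The nose has moved with the gripper (crop x 550 → 578) and the force fell to zero: the left scanner is the snapped-in one. I draw it on along the slope.

```bash

python3 -m crank '{"dp":[[0.47,-0.006,0.171],[0.47,-0.006,0.171],[0.47,-0.006,0.171],[0.47,-0.006,0.171],[0.47,-0.006,0.171],[0.47,-0.006,0.171],[0.47,-0.006,0.171],[0.47,-0.006,0.171],[0.47,-0.006,0.171],[0.47,-0.006,0.171]],"delta_rot":[[0,0,0],[0,0,0],[0,0,0],[0,0,0],[0,0,0],[0,0,0],[0,0,0],[0,0,0],[0,0,0],[0,0,0]],"claw":[255,255,255,255,255,255,255,255,255,255]}' >/dev/null
python3 - <<'E'
from h import *
tug();togo([512.2,-18.8,54.8],-.75,20)
E
```

```text
t 9.3 along 62.76 Fx 0.6 F [ 0.3  0.6 -2.6] grip 0.409
t 9.3 pos [570.5 -19.7  77.7] dp_cm [-5.833  0.088 -2.294] rot_deg [-0.03 -0.   -0.11] F [ 0.3  0.6 -2.6] Mt [ 0.03  0.3  -0.02] grip 0.409 q [-0.28  0.44  1.82  0.17  0.56  1.17]
```

```bash

python3 -m crank '{"dp":[[0.7,0,0.25],[0.7,0,0.25],[0.5,0,0.4],[0,0,1],[0,0,2],[0,0,2],[0,0,2],[0,0,2],[0,0,2],[0,0,1]],"delta_rot":[[0,0,0],[0,0,0],[0,0,0],[0,0,0],[0,2,0],[0,4,0],[0,4,0],[0,4,0],[0,4,0],[0,2,0]],"claw":[255,255,255,255,255,255,255,255,255,255]}' >/dev/null
python3 - <<'E'
from h import *
togo([590,-19,190],-.75,0)
p,d=capture("top");cv2.imwrite("pics/top6.png",cv2.resize(p[150:300,290:420,::-1],None,fx=4,fy=4,interpolation=cv2.INTER_CUBIC))
p,d=capture("scene");cv2.imwrite("pics/scene6.png",cv2.resize(p[100:310,200:410,::-1],None,fx=3,fy=3,interpolation=cv2.INTER_CUBIC))
E
```

```text
t 10.3 pos [589.9 -19.8 209.4] dp_cm [ 0.013  0.079 -1.938] rot_deg [ 0.25  0.07 -0.12] F [ 0.1  0.4 -3.2] Mt [ 0.02 -0.01  0.  ] grip 0.413 q [-0.23  0.47  1.33 -0.    1.34  1.35]
```

View pics/scene6.png

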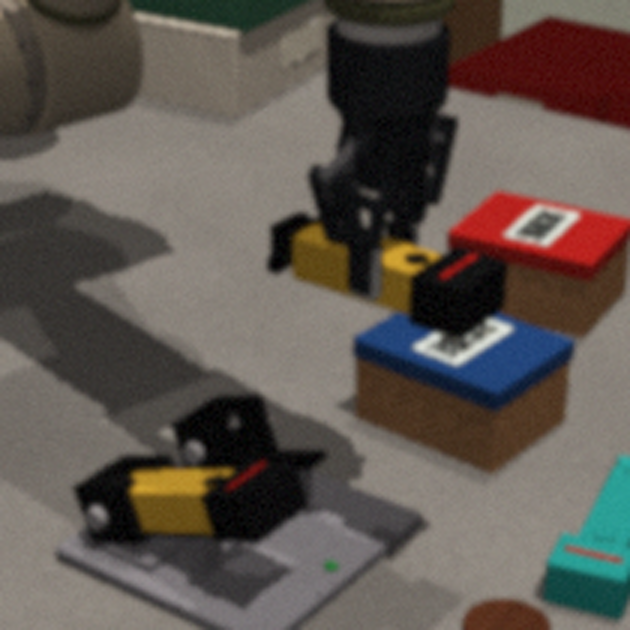

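View pics/top6.png

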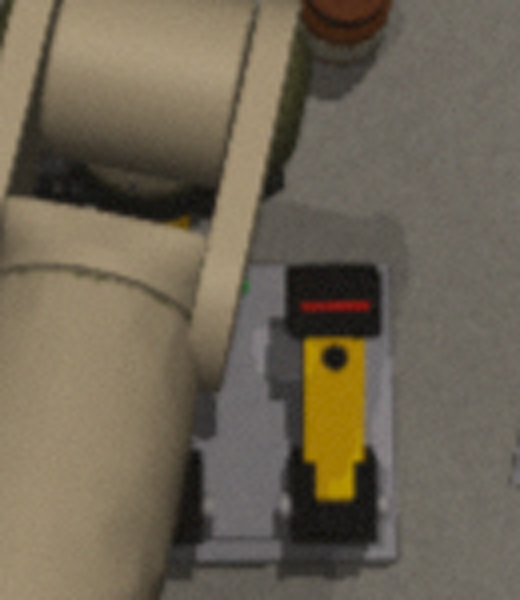

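```bash
cat >> h.py <<'E'
def overlay(name,gx=2,gz=5,droll=0,dpitch=0,crop=None,f=4,cam="scene"):
    s,e,R=cur();Rc=R*FLIP.inv()*Ro.from_euler("Y",-dpitch,degrees=True);o=e+Rc.apply([-gx,0,-gz])
    p,d=capture(cam)
    i=cv2.resize(p[crop[0]:crop[1],crop[2]:crop[3],::-1],None,fx=f,fy=f,interpolation=cv2.INTER_CUBIC)
    def box(x0,x1,w,h):
        P=np.array([[x,y,z] for x in(x0,x1) for y in(-w/2,w/2) for z in(0,h)]);q=(proj(cam,o+Rc.apply(P))-[crop[2],crop[0]]+.5)*f
        for a in range(8):
            for b in(1,2,4):
                if not a&b: cv2.line(i,tuple(int(t) for t in q[a]),tuple(int(t) for t in q[a|b]),(0,255,0),1)
    box(-80,40,36,32);box(40,80,56,36)
    cv2.imwrite(name,i);return o,Rc
E
python3 - <<'E'
from h import *
print(overlay("pics/ov1.png",crop=(150,230,270,390),f=6)[0])
E
```

```text
[588.10511376 -19.81611063 203.45387344]
```

View pics/ov1.png

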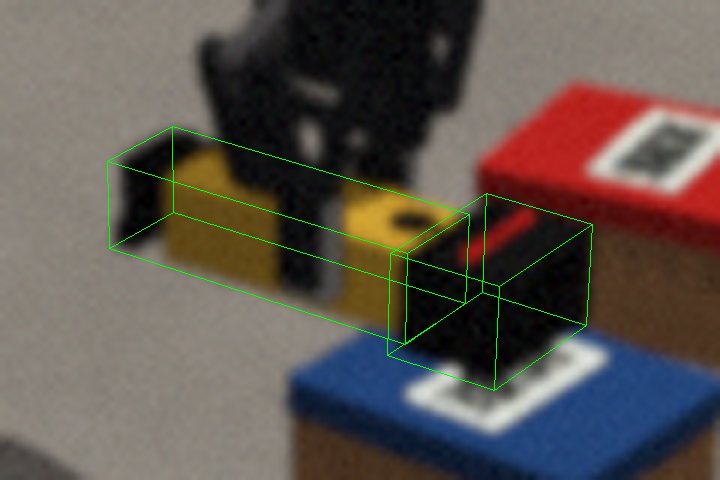

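```bash
python3 - <<'E'
from h import *
np.set_printoptions(precision=1,suppress=True)
s,e,R=cur();Rc=R*FLIP.inv()
p,d=capture("scene");X=cloud("scene",d);hsv=cv2.cvtColor(p,cv2.COLOR_RGB2HSV);v,u=np.mgrid[:480,:640]
m=(u>290)&(u<360)&(v>165)&(v<210)&(hsv[...,0]>15)&(hsv[...,0]<34)&(hsv[...,1]>140)&(d>0)
q=Rc.inv().apply(X[m]-e)
print(m.sum(),"x",np.percentile(q[:,0],[1,50,99]),"y",np.percentile(q[:,1],[2,50,98]),"z",np.percentile(q[:,2],[2,25,50,75,98]))
t=m&(hsv[...,2]>150);q=Rc.inv().apply(X[t]-e);print("top face",t.sum(),np.median(q,0),"front part z",np.median(q[q[:,0]>15,2]),"rear",np.median(q[q[:,0]<-15,2]))
mm=m&(hsv[...,2]<135);q=Rc.inv().apply(X[mm]-e);print("side",np.median(q,0),np.percentile(q[:,2],[3,97]))
# lid check of scene calibration
m=(u>318)&(u<392)&(v>198)&(v<240)&(hsv[...,0]>100)&(hsv[...,0]<128)&(hsv[...,1]>150)&(hsv[...,2]>90);print("lid",np.median(X[m],0))
E
```

```text
680 x [-64.8  -6.3  47.2] y [-47.4 -15.7  18.8] z [-0.2 11.  22.1 26.5 49.2]
top face 89 [18.  -2.3 26.5] front part z 26.501914539339452 rear nan
side [-19.2 -16.2  18.6] [-0.1 48.3]
lid [582.7 151.4  74.3]
  return _methods._mean(a, axis=axis, dtype=dtype,
  ret = ret.dtype.type(ret / rcount)
```

```bash

python3 -m crank '{"dp":[[-0.8,1.4,0],[-1.4,2.6,0],[-1.4,2.6,0],[-1.4,2.6,0],[-1.4,2.6,0],[-1.4,2.6,0],[-1.4,2.6,-1],[-0.9,1.7,-1.5],[-0.4,0.66,-1.5],[0,0,-0.8]],"delta_rot":[[0.25,0,-0.3],[0,0,-0.4],[0,0,-0.4],[0,0,-0.4],[0,0,-0.4],[0,0,-0.4],[0,0,-0.4],[0,0,-0.4],[0,0,0],[0,0,0]],"claw":[255,255,255,255,255,255,255,255,255,255]}' >/dev/null
python3 -m crank '{"dp":[[0,0,-0.5],[0,0,-0.5],[0,0,0],[0,0,0]],"delta_rot":[[0,0,0],[0,0,0],[0,0,0],[0,0,0]],"claw":[255,255,255,255]}' >/dev/null
python3 - <<'E'
from h import *
togo([484.8,173.8,151],-3.8,0)
print(overlay("pics/ov2.png",crop=(130,270,260,420),f=4)[0])
E
```

```text
t 11.9 pos [484.5 173.6 148.9] dp_cm [0.033 0.016 0.209] rot_deg [-0.07  0.03 -0.05] F [ 0.5 -1.  -2.7] Mt [0.04 0.   0.01] grip 0.413 q [0.12 0.37 1.64 0.   1.13 1.75]
[482.48141812 173.77752871 143.90976986]
```

View pics/ov2.png

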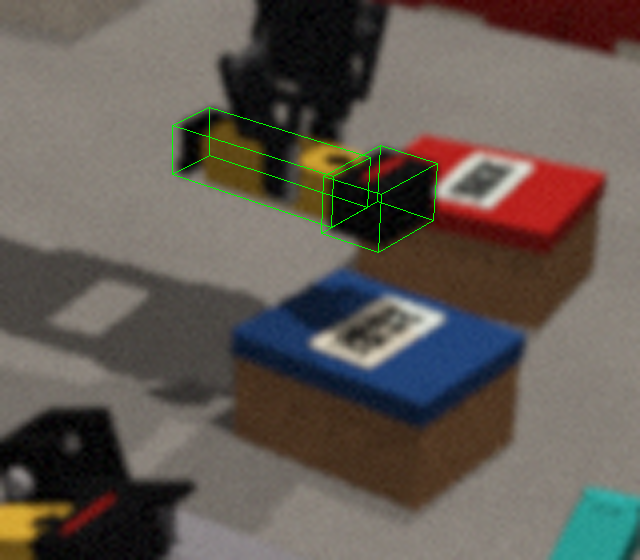

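```bash

python3 -m crank '{"dp":[[0,0,0.2],[0,0,0],[0,0,0],[0,0,0]],"delta_rot":[[0,0,0],[0,0,0],[0,0,0],[0,0,0]],"claw":[255,255,255,255]}' >/dev/null
python3 - <<'E'
from h import *
togo([484.8,173.8,151],-3.8,0)
print("label from scene",atz("scene",(354.3,212.5),76), [(r["centre"],r["p"]) for r in pinpoint("scene","blue_box_label")][:2])
for r in pinpoint("scene","blue_box_label")[:2]: print(atz("scene",r["centre"],76))
print([(r["centre"],r["p"]) for r in pinpoint("scene","window_left")][:3])
s,e,R=cur();print("window pred",e+(R*FLIP.inv()).apply([58,0,-5]),proj("scene",e+(R*FLIP.inv()).apply([58,0,31])))
p,d=capture("top");cv2.imwrite("pics/top7.png",cv2.resize(p[180:300,200:340,::-1],None,fx=4,fy=4,interpolation=cv2.INTER_CUBIC))
E
```

```text
t 12.35 pos [484.2 174.  150.7] dp_cm [ 0.064 -0.015  0.032] rot_deg [-0.06  0.01 -0.09] F [ 0.  -0.1 -3.5] Mt [0.02 0.03 0.08] grip 0.409 q [0.12 0.37 1.64 0.   1.13 1.75]
label from scene [546.45651376 170.02864373  76.        ] [([353.5, 214.1], 0.59)]
[549.11540354 162.01995068  76.        ]
[([353.2, 185.7], 0.7), ([399.5, 300.2], 0.66), ([348.6, 211.6], 0.5)]
window pred [542.02601301 170.20386201 145.58131881] [[354.67392433 171.177809  ]]
```

View pics/top7.png

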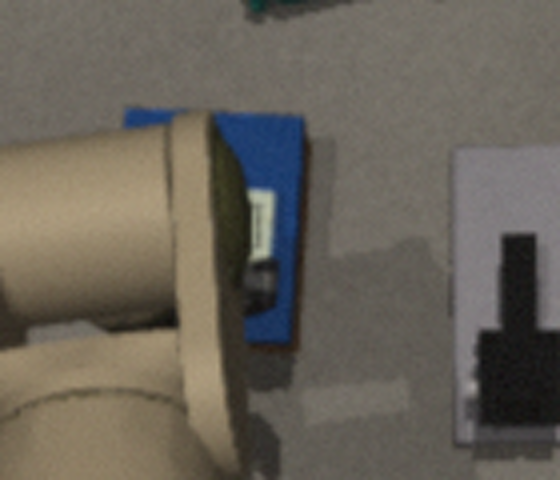

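The label stays visible at crop (263,225), and the arm hides the nose in this view. The scene view puts the label at (546,170) and the top view at (543,170), so I split the difference and then hold still for more than 2 s.

```bash

python3 -m crank '{"dp":[[0.15,0,0],[0,0,0],[0,0,0],[0,0,0],[0,0,0],[0,0,0],[0,0,0],[0,0,0],[0,0,0],[0,0,0]],"delta_rot":[[0,0,0],[0,0,0],[0,0,0],[0,0,0],[0,0,0],[0,0,0],[0,0,0],[0,0,0],[0,0,0],[0,0,0]],"claw":[255,255,255,255,255,255,255,255,255,255]}' >/dev/null
python3 -m crank '{"dp":[[0,0,0],[0,0,0],[0,0,0],[0,0,0],[0,0,0],[0,0,0],[0,0,0],[0,0,0],[0,0,0],[0,0,0]],"delta_rot":[[0,0,0],[0,0,0],[0,0,0],[0,0,0],[0,0,0],[0,0,0],[0,0,0],[0,0,0],[0,0,0],[0,0,0]],"claw":[255,255,255,255,255,255,255,255,255,255]}' >/dev/null
python3 -m crank '{"dp":[[0,0,0],[0,0,0],[0,0,0],[0,0,0],[0,0,0],[0,0,0],[0,0,0],[0,0,0],[0,0,0],[0,0,0]],"delta_rot":[[0,0,0],[0,0,0],[0,0,0],[0,0,0],[0,0,0],[0,0,0],[0,0,0],[0,0,0],[0,0,0],[0,0,0]],"claw":[255,255,255,255,255,255,255,255,255,255]}' 
python3 - <<'E'
from h import *
togo([486,173.8,151],-3.8,0)
np.set_printoptions(precision=1,suppress=True)
# mat from saved first top picture: brightness mask of white lines
z=np.load("top0.npz");p=z["p"]
g=p[185:295,405:505].astype(int)
m=(g[...,2]-g[...,0]>-2)&(g.sum(2)>0)
m=(g[...,2]>=g[...,0]-3)
m=cv2.morphologyEx(m.astype(np.uint8),cv2.MORPH_OPEN,np.ones((5,5)))
c=max(cv2.findContours(m,cv2.RETR_EXTERNAL,cv2.CHAIN_APPROX_NONE)[0],key=cv2.contourArea)[:,0]+[405,185]
W=np.array([atz("top",q,4)[:2] for q in c],np.float32);print(cv2.minAreaRect(W))
w=(g.min(2)>135);v,u=np.where(w);
q=np.array([atz("top",(a+405,b+185),4)[:2] for a,b in zip(u,v)],np.float32)
for k in(q[:,1]-.2*(-q[:,0]+540)>-333,):
    for kk in(k,~k): print(kk.sum(),cv2.minAreaRect(q[kk]))
P,d=capture("scene");cv2.imwrite("pics/matscene.png",cv2.resize(P[295:415,130:290,::-1],None,fx=5,fy=5,interpolation=cv2.INTER_CUBIC))
E
```

```text
time_s: 15.55
eef_pos: [485.6, 173.9, 150.6]
ee_rot: [-0.001, 0.999, -0.032, -0.0]
force: [-0.1, -0.3, -2.8]
grip_width: 0.406
t 15.55 pos [485.6 173.9 150.6] dp_cm [ 0.035 -0.013  0.039] rot_deg [-0.06  0.   -0.09] F [-0.1 -0.3 -2.8] Mt [-0.02  0.03  0.03] grip 0.406 q [0.12 0.37 1.64 0.   1.13 1.75]Traceback (most recent call last):
  File "<stdin>", line 10, in <module>
ValueError: max() iterable argument is empty
```

```bash
python3 - <<'E'
from h import *
np.set_printoptions(precision=1,suppress=True)
def fit(cam,p,b,inside,outside):
    g=cv2.GaussianBlur(p,(3,3),0)[b[0]:b[1],b[2]:b[3]].astype(float)
    x=g[...,2]-g[...,0]
    f=lambda r:np.median(x[r[0]-b[0]:r[1]-b[0],r[2]-b[2]:r[3]-b[2]])
    a,c=f(inside),f(outside);print(cam,"in/out",a,c)
    m=((x-(a+c)/2)*(a-c)>0).astype(np.uint8)
    m=cv2.morphologyEx(cv2.morphologyEx(m,cv2.MORPH_CLOSE,np.ones((5,5))),cv2.MORPH_OPEN,np.ones((7,7)))
    c=max(cv2.findContours(m,cv2.RETR_EXTERNAL,cv2.CHAIN_APPROX_NONE)[0],key=cv2.contourArea)[:,0]+[b[2],b[0]]
    W=np.array([atz(cam,q,4)[:2] for q in c],np.float32);r=cv2.minAreaRect(W);M=cv2.moments(W[:,None]);print(r,M["m10"]/M["m00"],M["m01"]/M["m00"])
p0=np.load("top0.npz")["p"]
fit("top",p0,(185,295,405,505),(225,250,440,465),(185,195,490,505))
P,d=capture("scene")
fit("scene",P,(295,415,130,290),(345,370,195,220),(395,415,130,150))
C=cv2.resize(P[295:415,130:290,::-1],None,fx=5,fy=5,interpolation=cv2.INTER_CUBIC)
R=Ro.from_euler("z",-11.8,degrees=True);co=np.array([541,-333,4])+R.apply([[100,75,0],[100,-75,0],[-100,-75,0],[-100,75,0]])
cv2.polylines(C,[((proj("scene",co)-[130,295]+.5)*5).astype(int)],True,(0,255,0),1)
cv2.imwrite("pics/matscene.png",C)
T=cv2.resize(p0[185:295,405:505,::-1],None,fx=5,fy=5,interpolation=cv2.INTER_CUBIC)
cv2.polylines(T,[((proj("top",co)-[405,185]+.5)*5).astype(int)],True,(0,255,0),1)
cv2.imwrite("pics/mattop.png",T)
E
```

```text
top in/out -4.0 -13.0
((539.133056640625, -332.5491638183594), (152.19985961914062, 201.1250762939453), 77.80606842041016) 539.2592751823776 -332.56574183404143
scene in/out -5.0 -15.0
((542.8385620117188, -332.2240905761719), (151.96188354492188, 202.55836486816406), 77.95896911621094) 542.8507469883673 -332.3862234962276
```

View pics/matscene.png

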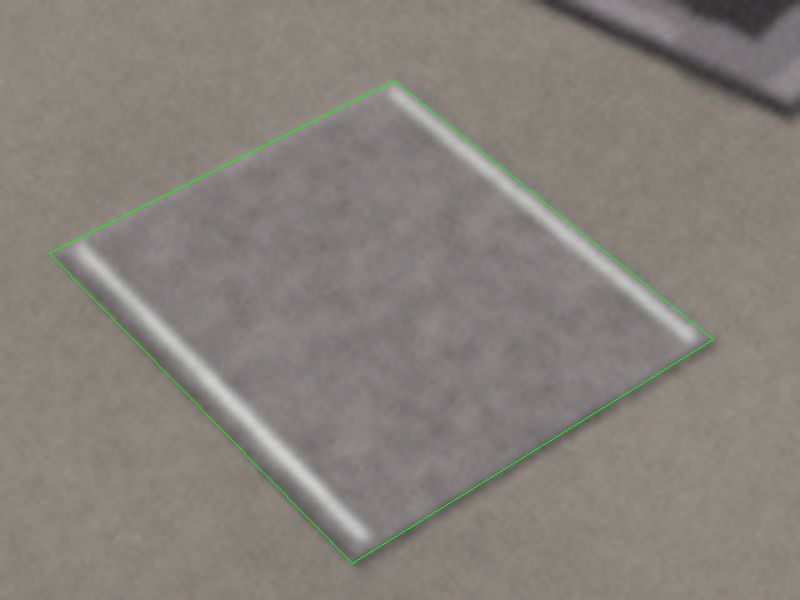

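View pics/mattop.png

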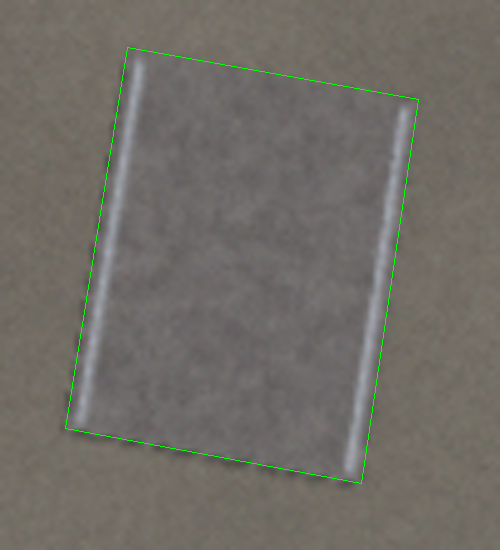

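The mat outline (centre 541,-332.5, yaw -12°) fits both pictures. Lifting and carrying over.

```bash

python3 -m crank '{"dp":[[0,0,1],[0,0,2],[0,0,2.5],[0.1,-1.2,1],[0.4,-2.5,0],[0.4,-3.5,0],[0.5,-4,0],[0.5,-4,0],[0.5,-4,0],[0.5,-4,0]],"delta_rot":[[0,0,0],[0,0,0],[0,0,0],[0,0,0],[0,0,-1],[0,0,-1],[0,0,-1],[0,0,-1],[0,0,-1],[0,0,-1]],"claw":[255,255,255,255,255,255,255,255,255,255]}' >/dev/null
python3 -m crank '{"dp":[[0.5,-4,0],[0.5,-4,0],[0.5,-4,0],[0.5,-4,0],[0.5,-4,0],[0.4,-3.5,0],[0.3,-2.5,0],[0.1,-1.2,0],[0,0,0],[0,0,0]],"delta_rot":[[0,0,-1],[0,0,-1],[0,0,0],[0,0,0],[0,0,0],[0,0,0],[0,0,0],[0,0,0],[0,0,0],[0,0,0]],"claw":[255,255,255,255,255,255,255,255,255,255]}' >/dev/null
python3 - <<'E'
from h import *
togo([543,-332.9,9],-12,0)
E
```

```text
t 17.6 pos [ 547.5 -329.2  215.5] dp_cm [ -0.45   -0.366 -20.654] rot_deg [-0.1  -0.01 -0.31] F [-0.5  0.6 -1.1] Mt [ 0.02  0.04 -0.01] grip 0.41 q [-0.72  0.58  1.14  0.    1.42  1.05]
```

```bash

python3 -m crank '{"dp":[[-0.25,-0.2,-1],[-0.2,-0.17,-2.5],[0,0,-3],[0,0,-3],[0,0,-3],[0,0,-2.5],[0,0,-1.5],[0,0,-0.8],[0,0,0],[0,0,0]],"delta_rot":[[-0.1,0,-0.3],[0,0,0],[0,0,0],[0,0,0],[0,0,0],[0,0,0],[0,0,0],[0,0,0],[0,0,0],[0,0,0]],"claw":[255,255,255,255,255,255,255,255,255,255]}' >/dev/null
python3 - <<'E'
from h import *
togo([543,-332.9,9],-12,0)
print(overlay("pics/ov3.png",crop=(280,400,130,290),f=5)[0])
E
```

```text
t 18.6 pos [ 543.7 -334.    43.8] dp_cm [-0.067  0.114 -3.478] rot_deg [0.11 0.09 0.  ] F [-0.4 -0.2 -1.7] Mt [ 0.02  0.05 -0.02] grip 0.415 q [-0.73  0.74  1.33 -0.    1.07  1.05]
[ 541.72271607 -333.63575154   38.78086836]
```

View pics/ov3.png

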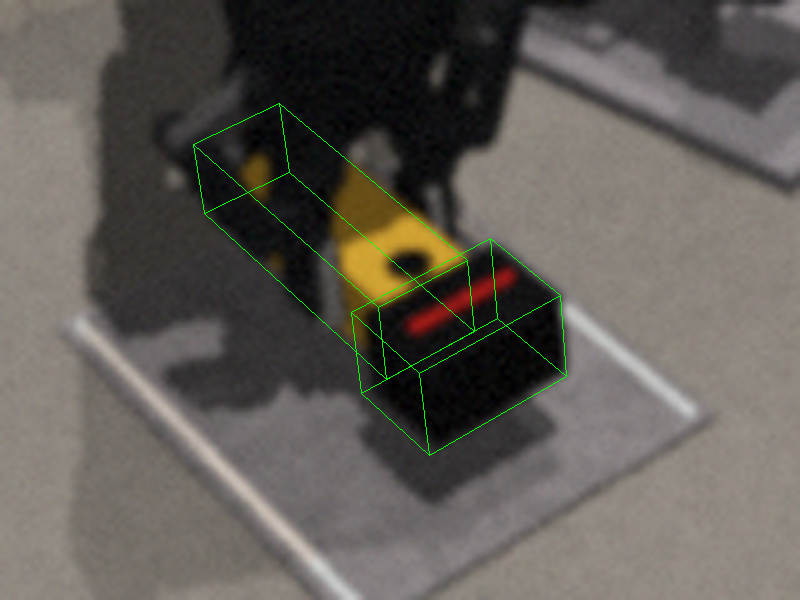

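The overlay matches and the scanner hangs level over the mat, nose at crop (460,340). Lowering.

```bash

python3 -m crank '{"dp":[[-0.07,0.1,-0.9],[0,0,-0.8],[0,0,-0.6],[0,0,-0.4],[0,0,-0.2],[0,0,0]],"delta_rot":[[0.1,0.1,0],[0,0,0],[0,0,0],[0,0,0],[0,0,0],[0,0,0]],"claw":[255,255,255,255,255,255]}' |grep -E "pos|force"
python3 -m crank '{"dp":[[0,0,-0.1],[0,0,-0.1],[0,0,0]],"delta_rot":[[0,0,0],[0,0,0],[0,0,0]],"claw":[255,255,255]}' |grep -E "pos|force"
python3 -m crank '{"dp":[[0,0,-0.1],[0,0,-0.1],[0,0,0]],"delta_rot":[[0,0,0],[0,0,0],[0,0,0]],"claw":[255,255,255]}' |grep -E "pos|force"
```

```text
eef_pos: [542.4, -332.7, 13.3]
force: [0.2, 0.0, -3.0]
eef_pos: [542.5, -332.8, 11.6]
force: [0.8, 0.2, -2.6]
eef_pos: [542.4, -332.7, 9.5]
force: [0.1, -0.4, -3.2]
```

```bash

python3 -m crank '{"dp":[[0,0,-0.07],[0,0,0]],"delta_rot":[[0,0,0],[0,0,0]],"claw":[255,255]}' |grep -E "pos|force"
python3 -m crank '{"dp":[[0,0,-0.07],[0,0,0]],"delta_rot":[[0,0,0],[0,0,0]],"claw":[255,255]}' |grep -E "pos|force"

```

```text
eef_pos: [542.5, -332.8, 9.0]
force: [-0.9, -0.2, -1.9]
eef_pos: [542.5, -332.8, 8.9]
force: [-3.7, 1.6, 5.1]
```

```bash

python3 -m crank '{"dp":[[0,0,0],[0,0,0],[0,0,0],[0,0,0],[0,0,0],[0,0,0],[0,0,0]],"delta_rot":[[0,0,0],[0,0,0],[0,0,0],[0,0,0],[0,0,0],[0,0,0],[0,0,0]],"claw":[148,142,130,110,80,50,50]}' 20
python3 - <<'E'
from h import *
togo([542.5,-332.8,9],-12,0)
P,d=capture("scene");cv2.imwrite("pics/rel.png",cv2.resize(P[280:400,130:290,::-1],None,fx=5,fy=5,interpolation=cv2.INTER_CUBIC))
E
```

```text
time_s: 20.95
eef_pos: [542.5, -332.8, 8.2]
ee_rot: [-0.0, 0.995, -0.105, -0.001]
force: [1.4, 0.2, 0.5]
grip_width: 0.804
t 20.95 pos [ 542.5 -332.8    8.2] dp_cm [ 0.002 -0.002  0.082] rot_deg [-0.06 -0.09  0.01] F [1.4 0.2 0.5] Mt [ 0.01  0.01 -0.02] grip 0.804 q [-0.73  0.79  1.35 -0.    1.01  1.05]
```

View pics/rel.png

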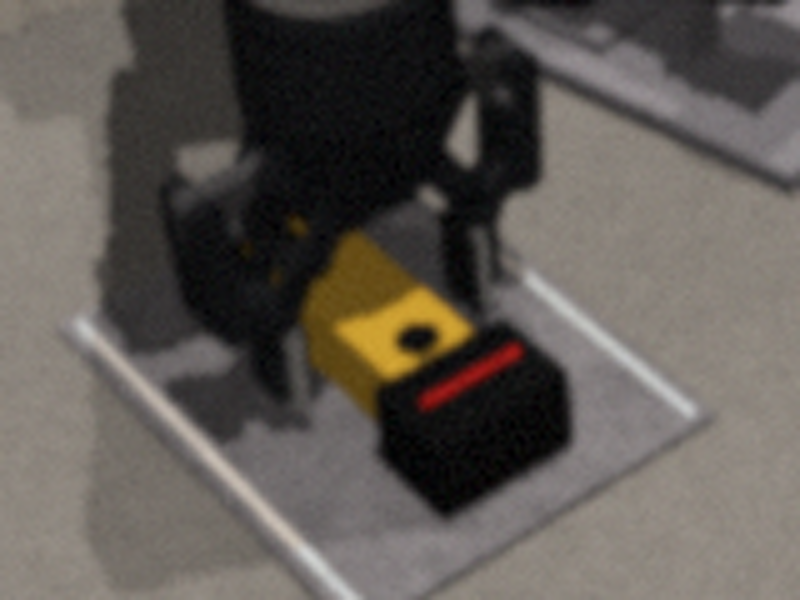

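The scanner lies flat, nose at crop (480,420), and the open fingers are clear on both sides. Retreating straight up and away to check.

```bash

python3 -m crank '{"dp":[[0,0,1],[0,0,2],[0,0,3],[0,0,4],[0,0,4],[0,0,4],[-3,-2,3],[-4,-2,0],[-4,-3,0],[-4,-3,0]],"delta_rot":[[0,0,0],[0,0,0],[0,0,0],[0,0,0],[0,0,0],[0,0,0],[0,0,0],[0,0,0],[0,0,0],[0,0,0]],"claw":[30,0,0,0,0,0,0,0,0,0]}' >/dev/null
python3 -m crank '{"dp":[[-4,-4,0],[-4,-4,0],[-4,-4,0],[-3,-3,0],[0,0,0],[0,0,0]],"delta_rot":[[0,0,0],[0,0,0],[0,0,0],[0,0,0],[0,0,0],[0,0,0]],"claw":[0,0,0,0,0,0]}'
python3 - <<'E'
from h import *
np.set_printoptions(precision=1,suppress=True)
p,d=capture("top");P,D=capture("scene")
cv2.imwrite("pics/end_top.png",p[:,:,::-1]);cv2.imwrite("pics/end_scene.png",P[:,:,::-1])
X=cloud("top",d);hsv=cv2.cvtColor(p,cv2.COLOR_RGB2HSV);v,u=np.mgrid[:480,:640]
m=((hsv[...,0]>18)&(hsv[...,0]<32)&(hsv[...,1]>150)&(hsv[...,2]>70)&(u>405)&(u<505)&(v>185)&(v<295)).astype(np.uint8)
vv,uu=np.where(m);W=np.array([atz("top",(a,b),36)[:2] for a,b in zip(uu,vv)],np.float32)
print("yellow",len(W),cv2.minAreaRect(W),W.mean(0),"z",np.median(X[m>0],0))
o=np.array([540.5,-332.5,4]);R=Ro.from_euler("z",-12,degrees=True)
i=cv2.resize(p[185:295,405:505,::-1],None,fx=5,fy=5,interpolation=cv2.INTER_CUBIC)
for x0,x1,w,h in((-60,40,36,32),(40,80,56,36)):
    q=proj("top",o+R.apply([[x0,-w/2,h],[x1,-w/2,h],[x1,w/2,h],[x0,w/2,h]]));cv2.polylines(i,[((q-[405,185]+.5)*5).astype(int)],True,(0,255,0),1)
cv2.imwrite("pics/end_c.png",i)
p0=np.load("top0.npz")["p"]
df=cv2.absdiff(p,p0).max(2)>40;df=cv2.morphologyEx(df.astype(np.uint8),cv2.MORPH_OPEN,np.ones((3,3)))
n,l,st,_=cv2.connectedComponentsWithStats(df);print(st[1:])
E
```

```text
time_s: 22.6
eef_pos: [255.9, -569.0, 218.6]
ee_rot: [-0.0, 0.994, -0.105, -0.001]
force: [0.2, 0.7, -0.6]
grip_width: 1.002
yellow 593 ((531.2089233398438, -329.2274475097656), (38.40334701538086, 102.02377319335938), 77.2074203491211) [ 529.9 -329.1] z [ 529.4 -328.6   36.6]
[[ 442  203   30   69 1256]
 [ 316  216   26   60 1134]
 [ 391  297   56   20  432]
 [ 392  307   69   72 1576]
 [ 552  318   88   45 1194]
 [ 382  320    5    7   33]
 [ 388  324    5    3   15]
 [ 368  328    3    4   12]
 [ 363  330    3    3    9]
 [ 355  332    4    3   12]
 [ 319  334   12    4   45]
 [ 372  337   64   77 2311]
 [ 269  339   21   11  101]
 [ 628  341   12   28  195]
 [ 279  342   37   57 1100]
 [ 604  348    5    6   25]
 [ 514  349  126   67 4101]
 [ 355  358    5   11   39]
 [ 537  359    3    3    9]
 [ 544  358    3    3    9]
 [ 528  361    6    4   19]
 [ 516  365    6    4   20]
 [ 523  364    3    3    9]
 [ 509  368    3    3    9]
 [ 501  371    3    3    9]
 [ 493  373   21   23  101]
 [ 433  377   85  103 2952]
 [ 263  378    3    4   12]
 [ 437  381    3    3    9]
 [ 263  383    4    3   12]
 [ 351  383    9    4   29]
 [ 373  384   22   31  515]
 [ 264  387    5    7   29]
 [ 314  390    3    3    9]
 [ 267  395   20   44  306]
 [ 610  394   29   12  164]
 [ 324  399    5    3   15]
 [ 351  399    4    5   17]
 [ 287  402    5    3   15]
 [ 284  409   12   34  250]
 [ 499  410  141   70 6915]
 [ 428  412    4    3   12]
 [ 377  417   63   63 3191]
 [ 343  426    7   12   55]
 [ 282  441    9   34  178]
 [ 292  446    3    3    9]
 [ 499  469    7    7   27]
 [ 288  476    3    4   12]
 [ 490  477    5    3   13]]
```

View pics/end_top.png

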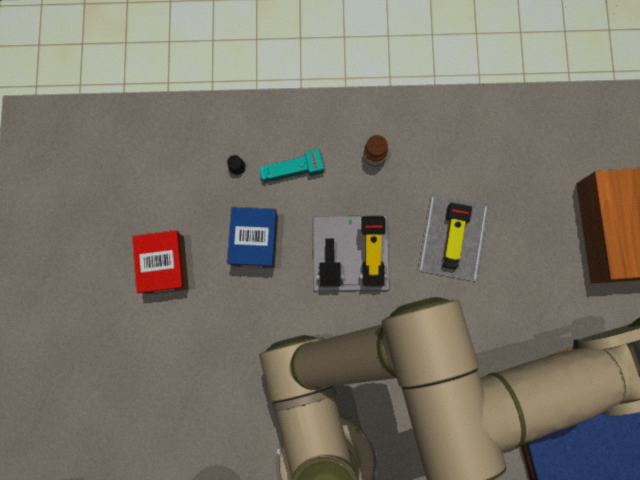

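View pics/end_c.png

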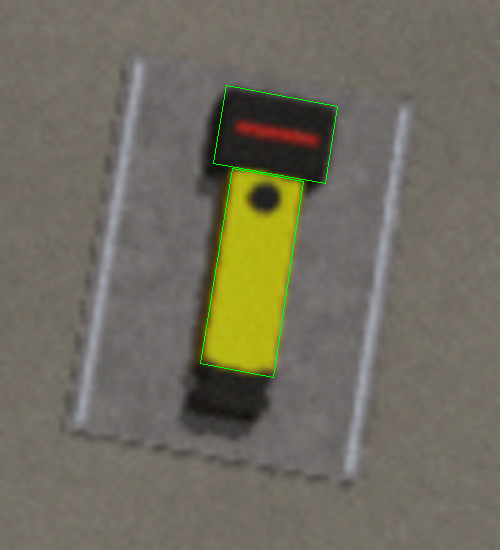

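View pics/end_scene.png

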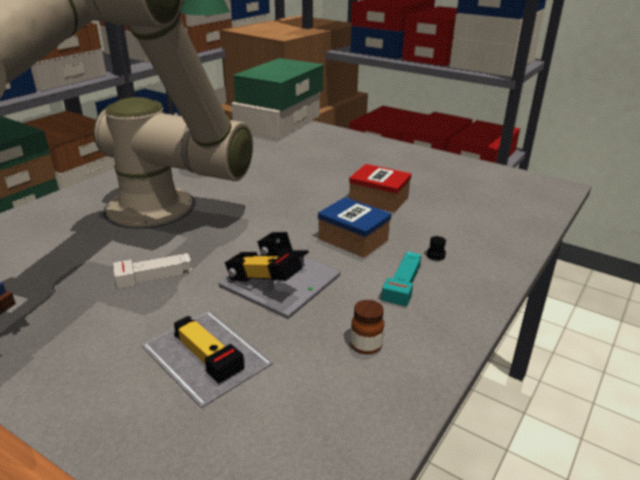

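The scanner lies centred on the mat at top-view (455,238). The right scanner is in its bay at (373,250), and the boxes, jar and loupe show no change from the first picture. Handing in.

```bash
python3 -c "
from rig import *
print(finish_job(), sense()['time_s'])"
```

```text
the job is handed in; nothing more can be done
the job is handed in; nothing more can be done
```

I tugged the left scanner in half-millimetre steps. It crept past 2 mm at about 11 N and then slid free, so it was the snapped-in one; the right scanner was never touched. The most I pulled with was about 18 N, while side load from my grip was still holding it.

- **Reading:** I drew it out along its slope and held it level and still for about 3 s. The window was about 70 mm above the middle of the blue label, with the nose along the row of bars.
- **Placing:** I laid it window down on the mat (contact about 8 N), let go and backed off. The job was handed in at about 23 s.
- **Last checks:** The scanner lies flat within about 2 mm of the mat's centre and in line with it. The right scanner, boxes, jar and loupe show no change from the first picture.
- **Disagreements:** The two cameras differed by about 4 mm in x for both the label and the mat centre, so I used the middle value. The top camera could not see the nose during the hold, so that position rests on the arm's own reading and the scene camera. The network's label point was about 8 mm off the picture in y, and I did not use it.

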